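# Set and lock the ledge of a document stand

## Task

The ledge of the sloping document stand has slid down to its bottom stop because its orange cam lever is open. Push the ledge up until its red pointer line is level with the white line on the red index tab, then, holding it up there, squeeze the lever fully shut against the clamp so that the ledge is locked at the tab. Finish still holding: keep the shut lever and the thumb rest opposite pinched in the gripper; do not shift the tab, and leave the notebook and the note pad where they lie.

Things in the scene. Friction and masses are not known exactly. Their poses are not given: they have to be found in the camera images.
- stand: document stand, fixed: white board 280 mm wide, 235 mm long up the slope, rising away from the robot at 25 degrees on a dark wire frame, with a 20 mm slot up its middle. Origin: on the table straight below the middle of the board's lower front edge (that edge is 22 mm above the table); x horizontal, the way the board rises, y to the left, z up.
- ledge (a joint): how far the grey ledge is up the slope, m: 0 at the bottom stop, 0.110 at the top. With the lever open it runs down to 0 by itself unless supported (about 1.8 N along the slope). The ledge is a bar across the board, 248 mm wide, 12 mm thick up the slope, standing 38 mm out from the board's face.
- ledge_grip (a point): place to hold: midway between the thumb rest's face and the shut paddle's outer face (27.5 mm across), 12 mm below the ledge bar's underside, 20 mm out from the board. Axes: x up the slope, y left across the board, z square out of it. It is on the black clamp block (16 mm wide, 53 long, 37 high) under the bar's middle; a finger on each side, just below the bar, can push the bar up the slope.
- thumb_rest: ribbed black pad, 44 x 3.5 x 31 mm, fixed on the right (-y) side of the clamp block. Origin at its centre; axes as ledge_grip. Its outer face is 11.5 mm to the right of the clamp's mid-line, which lies 2 mm to the right of ledge_grip.
- cam_lever (a joint): angle of the cam lever, rad: 0 shut (paddle flat along the clamp's left side), 0.40 widest open. Its axis stands square to the board on the clamp's mid-line, 52 mm below the ledge bar's underside; open, the paddle's upper end stands some 20 mm out to the left. Shutting takes 3 to 8 N there, and the cam then drags the ledge down with up to 20 N: hold it up. Shut, it stays so and locks the ledge.
- lever_paddle: orange finger paddle of the cam lever, 44 mm long, 6.5 mm thick, 30 mm high (5 to 35 mm out from the board). Origin at its centre, 32 mm from the lever's axis; x along the paddle away from the axis, y out of its outer (left) face, z out of the board.
- ledge_pointer (a point): the red pointer line on the right-hand end of the ledge, at mid-thickness of the bar (6 mm above its underside). Axes as ledge_grip, x up the slope.
- tab_point (a point): the white line across the red index tab (14 x 13 mm) that is clipped on the right edge of the board, to be matched by the pointer line. Axes as ledge_grip. The tab sits firmly (4 N to shift it) 45 to 100 mm above the pointer's lowest place.
- notebook_1: teal notebook, 210 x 152 x 16 mm, lying on the table to the right. Origin at the middle of its underside.
- sticky_notes: yellow note pad, 75 x 75 x 23 mm, on the table to the right. Origin at the middle of its underside.

How it is judged:
By the outcome, as a careful person would: the job done as asked, in the order asked, and still so for the second after the job is handed in, while the arm keeps its last pose, push and grip.
It also fails if it takes over 35 s, if anything falls off the work surface, if the arm or the gripper's body presses on something with over 40 N, if the wrist force passes 120 N, or if a joint passes its speed limit or range.

## Robot

A 6-joint arm with a two-finger parallel gripper is mounted at the origin on the work surface; the furniture and walls round the work are solid. World frame = base frame: x ahead of the robot, y to its left, z up, the work surface at z = 0. Lengths are in mm, angles in degrees, forces in N, time in s.
With the tool pointing down it reaches from about 350 to 850 mm from the base axis. Payload 8.1 kg.
Tool frame: the origin (TCP) lies midway between the tips of the shut fingers; the grasp point (between the pads) lies 19 mm behind it (r.grip_point_offset is the distance from the TCP to the grasp point, in mm); z points along the fingers, y is the line along which they close (so a half turn about z gives the same grasp; the last joint's range is limited). The gripper opens to 85 mm and grips with 20 to 120 N. Pads are 22 mm wide; open, the fingers measure 114 mm over their backs; the gripper's body (76 mm by 85 mm) begins 54 mm behind the grasp point. The pads swing forward as they close: fully open they stand 13 mm farther back than shut.
Start: joints at [60.768, 7.471, 85.268, -0, 87.261, -4.893], TCP at [247.263, 546.687, 231.292] pointing down, gripper open.
Joint ranges: [-169.43, 169.43], [-51.17, 129.36], [1.28, 143.12], [-76.62, 256.62], [0, 156.53], [-152.29, 152.29]. Speed limits (degrees/s): [136.94, 136.94, 159.86, 180, 180, 180].

## Interface

Orientations are given as [roll, pitch, yaw] about the fixed x, y, z axes, in that order (R = Rz(yaw) Ry(pitch) Rx(roll)).
In Python, from bench import r gives the robot as it stands.
- The arm moves only by the shell command python3 -m inch 'ROWS' [FORCE]. ROWS is JSON, one flat list of numbers, 7 for each row, row after row: the shift along the world's x, y, z in m, then the turn, a rotation vector about the world's x, y, z in degrees, then the closure in counts, from 0 (fully open) to 255 (shut). A call has 1 to 10 rows; each row shifts and turns the commanded pose from where the row before left it; what a row does not reach is not made up. A row lasts 1/10 s, in which the tool goes at most 50 mm and 8.59 degrees, less where a joint would pass 70% of its speed; a pose out of reach is approached as far as the arm can. A call with a gripper value outside its range is refused whole. The fingers move at their own pace and stop on an object; FORCE is the grip in N (left out, the last holds). Time passes only in rows, so rows that do not move let the fingers close. It gives the time, the measured TCP pose, the force and the opening at its end, in the units of the state.
- r.sense(): the state, without advancing time (a new reading comes with each control period).
- r.snapshot(name): name is "scene" or "top" or "wrist"; returns (picture, depth): 384x512x3 uint8, red, green, blue; 384x512 float32, mm along the optical axis (not along the pixel's ray), 0 where there is no reading.
- r.get_calibration(name): a dict with "fovy" (degrees; the focal length in pixels is half the picture's height over the tangent of half this angle, whatever the lens; pixels are square), "cx", "cy" (the principal point, pixels), "k1" (the pictures are not rectified: a ray, as slopes to the right and down, at radius r is drawn at 1 + k1 r^2 times it, then the intrinsics apply), "position" and "rotation" of the camera in the world; the wrist camera has in their place "tool_from_camera" (4x4, takes a point from camera to tool coordinates, whose origin is the TCP and whose axes are the flange's). Camera axes: x right, y up, looking along -z (the intrinsics and any distortion apply to the point x, -y, -z); pixel columns grow to the right and rows downward; lengths in mm; the calibration is good to about 2 mm. A picture is of the moment at which its call begins: read the wrist's pose just before it. get_calibration takes no time and is no camera call.
- r.hand_in(): hands the job in, once; it reports no verdict.
The state is a dict: "time": time; "joint_pos": joint angles; "qd": joint speeds; "joint_efforts": joint torques, N m; "tool_pos": TCP position; "tcp_rot": TCP orientation; "ft_force": force on the tool from outside, world axes, zero at the start; "wrist_torque": the same for the moment, N m; "finger_gap": finger opening in mm.
Only numpy, scipy, OpenCV 4.12 (cv2) and the standard library are available. Lean on these libraries where they do the work, as an engineer would, in place of code of your own. Each camera call takes 0.05 s, during which the arm holds its last target. There are 200 camera calls.

## Working session

There is one attempt and no reset: what is moved stays moved. The work goes in short steps, Python scripts to look and compute and a shell command to move; the robot and the scene stay as the last step left them, time stands still between calls to the robot, and variables do not carry over. Pictures are saved under pics/ and viewed, on a budget of 10 in all, crops included, one or two more only if the job needs it, and the job is handed in when it is done.

```bash
ls; mkdir -p pics
cat > h.py <<'E'
import numpy as np, cv2
from bench import r
from scipy.spatial.transform import Rotation as R
def cam(n):
    c=r.get_calibration(n); s=r.sense()
    f=192/np.tan(np.radians(c["fovy"])/2)
    if "position" in c:
        Rm=np.array(c["rotation"]); Rm=Rm if Rm.shape==(3,3) else R.from_euler('xyz',Rm,degrees=True).as_matrix(); p=np.array(c["position"])
    else:
        T=np.array(c["tool_from_camera"]); W=R.from_euler('xyz',s["tcp_rot"],degrees=True).as_matrix()
        Rm=W@T[:3,:3]; p=W@T[:3,3]+np.array(s["tool_pos"])
    return dict(f=f,cx=c["cx"],cy=c["cy"],k1=c["k1"],R=Rm,p=p)
def ray(c,uv):
    uv=np.atleast_2d(np.asarray(uv,float)); d=(uv-[c["cx"],c["cy"]])/c["f"]
    K=np.eye(3); x=d.copy()
    for _ in range(20): x=d/(1+c["k1"]*(x**2).sum(1,keepdims=True))
    v=np.c_[x[:,0],-x[:,1],-np.ones(len(x))]
    return v@c["R"].T      # per unit optical depth
def pts(c,uv,depth): return c["p"]+ray(c,uv)*np.asarray(depth).reshape(-1,1)
def proj(c,P):
    q=(np.atleast_2d(P)-c["p"])@c["R"]; x=np.c_[q[:,0],-q[:,1]]/-q[:,2:3]
    x=x*(1+c["k1"]*(x**2).sum(1,keepdims=True)); return x*c["f"]+[c["cx"],c["cy"]]
def tri(c1,u1,c2,u2):
    d=[ray(c1,u1)[0],ray(c2,u2)[0]]; p=[c1["p"],c2["p"]]
    A=np.c_[d[0],-d[1]]; t=np.linalg.lstsq(A,p[1]-p[0],rcond=None)[0]
    a,b=p[0]+t[0]*d[0],p[1]+t[1]*d[1]; return (a+b)/2,np.linalg.norm(a-b)
def shot(n):
    c=cam(n); im,d=r.snapshot(n); return c,im,d
E
python3 - <<'E'
from h import *
for n in ("scene","top"):
    c,im,d=shot(n); np.savez(n+"0.npz",im=im,d=d); print(n,c)
    cv2.imwrite(f"pics/{n}0.png",im[:,:,::-1])
print(r.sense(), r.grip_point_offset)
E
```

```text
pics
scene {'f': np.float64(424.08124512218126), 'cx': 256.4155746618696, 'cy': 195.2297102616703, 'k1': -0.015784049542680506, 'R': array([[ 0.87877278,  0.28357078, -0.38385677],
       [-0.47662658,  0.48070361, -0.73603746],
       [-0.02419738,  0.82976602,  0.55758662]]), 'p': array([   4.89006671, -934.95357328,  672.64662276])}
top {'f': np.float64(475.84154077617046), 'cx': 249.76874769777464, 'cy': 199.53020483139534, 'k1': -0.007839816588516705, 'R': array([[-0.00987516,  0.99425028, -0.1066249 ],
       [-0.99990702, -0.00881563,  0.01040378],
       [ 0.009404  ,  0.10671773,  0.99424489]]), 'p': array([ 274.94956882, -183.93780178, 1096.75994466])}
{'time': 0.1, 'joint_pos': array([ 6.07669349e+01,  7.51188262e+00,  8.53234223e+01,  1.55114941e-03,
        8.72614804e+01, -4.89410968e+00]), 'qd': array([ 0.01673427, -0.16255905, -0.08295841,  0.12908369,  0.00920535,
        0.11661253]), 'joint_efforts': array([ 1.37610168e-03, -5.70953965e+01, -5.01939404e+01, -3.10031019e-04,
        8.29236262e-03, -5.98028873e-05]), 'tool_pos': array([247.0176695 , 546.24792753, 230.33417929]), 'tcp_rot': array([-1.79903700e+02, -9.80079079e-03,  1.55660961e+02]), 'ft_force': array([0.90434899, 0.22024567, 0.29975987]), 'wrist_torque': array([0.00109652, 0.04646722, 0.00798655]), 'finger_gap': 85.42352675596928} 18.700000000000003
```

View pics/scene0.png

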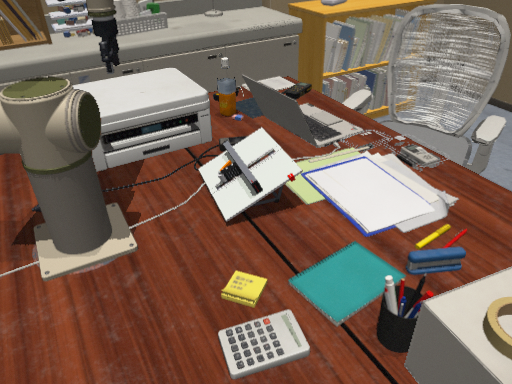

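View pics/top0.png

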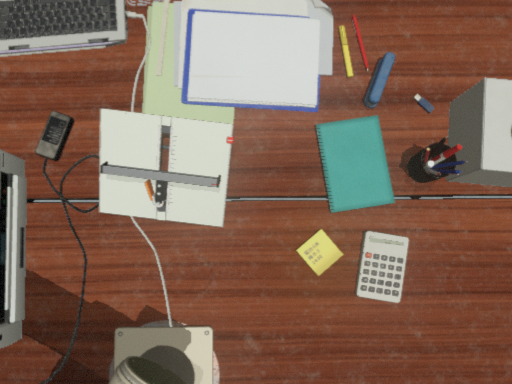

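The scene view shows the stand near px (250,170), the red tab at (292,178) and the orange lever at (225,165). The top view shows the board from (100,110) to (232,225), the bar from (102,168) to (218,182), the orange paddle at (150,190) and the tab at (229,141). Next I fit the board plane and its frame.

```bash
cat > meas.py <<'E'
from h import *
def board():
    c=cam("top"); z=np.load("top0.npz"); im,d=z["im"],z["d"]
    m=np.zeros(d.shape,bool); m[100:235,92:240]=1
    hsv=cv2.cvtColor(im,cv2.COLOR_RGB2HSV)
    w=m&(hsv[...,1]<45)&(hsv[...,2]>170)
    v,u=np.nonzero(cv2.erode(w.astype(np.uint8),np.ones((3,3)))>0); k=d[v,u]>0; v,u=v[k],u[k]
    P=pts(c,np.c_[u,v],d[v,u])
    for _ in range(6):
        o=np.median(P,0) if _==0 else P.mean(0); n=np.linalg.svd(P-o,full_matrices=False)[2][2]; n*=np.sign(n[2])
        e=(P-o)@n; k=abs(e)<max(2.5*e.std(),1.5); P=P[k]
    return c,im,d,w,o,n,e.std(),len(P)
def onplane(c,uv,o,n,h=0):
    q=ray(c,uv); t=((o+h*n-c["p"])@n)/(q@n); return c["p"]+q*t[:,None]
if __name__=="__main__":
    c,im,d,w,o,n,s,N=board()
    print("n",n,"slope",np.degrees(np.arccos(n[2])),"yaw",np.degrees(np.arctan2(-n[1],-n[0])),"rms",s,N)
    cn=max(cv2.findContours(cv2.morphologyEx(w.astype(np.uint8),cv2.MORPH_CLOSE,np.ones((25,25))),0,2)[0],key=cv2.contourArea)
    B=onplane(c,cn[:,0],o,n)
    # in-plane rect
    yh=np.cross([0,0,1],[-n[0],-n[1],0]); yh/=np.linalg.norm(yh); xh=np.cross(yh,n)
    ab=np.c_[(B-o)@xh,(B-o)@yh].astype(np.float32); rect=cv2.minAreaRect(ab); bx=cv2.boxPoints(rect)
    print("rect",rect); C=o+bx[:,:1]*xh+bx[:,1:]*yh; print("corners\n",C)
E
python3 meas.py
python3 - <<'E'
from h import *
import cv2
c=r.get_calibration("wrist");print(c)
z=np.load("top0.npz"); im=z["im"]
cv2.imwrite("pics/top0c.png",cv2.resize(im[100:235,90:245],None,fx=4,fy=4,interpolation=2)[:,:,::-1])
E
```

```text
n [-0.41867856  0.05406624  0.90652364] slope 24.970720458251872 yaw -7.3581937307426015 rms 1.7194505012993004 9913
rect ((-5.0754852294921875, -3.61761474609375), (324.0735778808594, 291.9494323730469), 0.5315495133399963)
corners
 [[ 327.08559707  150.16839596    4.90078058]
 [ 292.13173322 -139.67878026    6.04417303]
 [ 583.86527949 -174.32048292  142.84758653]
 [ 618.81914335  115.5266933   141.70419408]]
{'fovy': 59.99842483514995, 'cx': 256.79577483645244, 'cy': 193.15341571714987, 'k1': -0.0979681195734143, 'tool_from_camera': array([[-2.68943775e-04,  9.64684222e-01,  2.63408960e-01,
         6.63850041e+01],
       [ 9.99999920e-01,  1.81608131e-04,  3.55907617e-04,
        -1.49420254e+00],
       [ 2.95501254e-04,  2.63409035e-01, -9.64684193e-01,
        -1.43469943e+02],
       [ 0.00000000e+00,  0.00000000e+00,  0.00000000e+00,
         1.00000000e+00]])}
```

View pics/top0c.png

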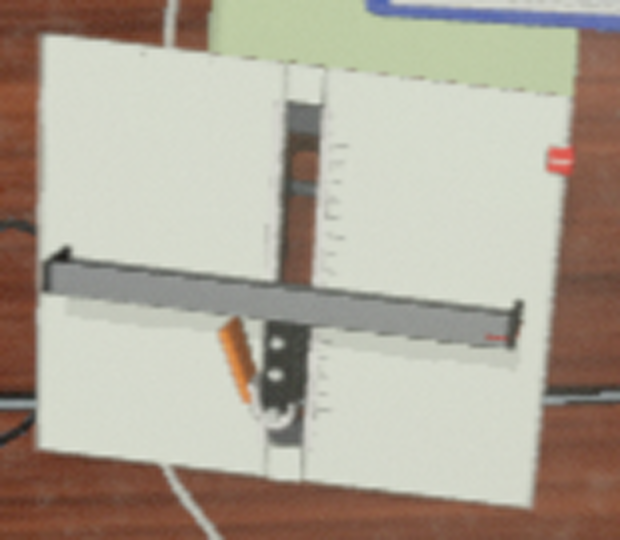

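The crop shows:
- the board corners at crop px (42,35), (572,95), (532,507) and (37,448)
- the tab line near (560,160)
- the pointer line near (495,338)
- the paddle from (232,320) to (247,400)

Now I convert these into the board frame and get a target pose for a closer look.

```bash
cat > frame.py <<'E'
from meas import *
c,im,d,w,o,n,s,N=board()
yh=np.cross([0,0,1],[-n[0],-n[1],0]); yh/=np.linalg.norm(yh); xh=np.cross(yh,n)
def crop(p): return (np.atleast_2d(p)+.5)/4-.5+[90,100]
C=onplane(c,crop([(42,35),(572,95),(532,507),(37,448)]),o,n)
O=(C[2]+C[3])/2     # middle of lower front edge, on face
O=O+xh*(((C[0]+C[1]+C[2]+C[3])/4-O)@xh-117.5)
O=O+yh*(((C.mean(0)-O)@yh))
def tob(P): return np.c_[(P-O)@xh,(P-O)@yh,(P-O)@n]
def tow(a,b,h): return O+a*xh+b*yh+h*n
Rt=np.c_[-xh,yh,-n]   # tool axes: x down slope, y left, z into board
E
python3 - <<'E'
from frame import *
print("O",O,"xh",xh,"yh",yh); print(C); print(tob(C).round(1))
for nm,p,h in (("tab",(560,160),2),("pointer",(495,338),38),("padTop",(232,320),35),("padBot",(247,400),35),("clampcentre",(285,360),37),("barL",(45,292),38),("barR",(512,347),38)):
    print(nm,tob(onplane(c,crop(p),o,n,h)).round(1))
cs=cam("scene"); z=np.load("scene0.npz"); hs=cv2.cvtColor(z["im"],cv2.COLOR_RGB2HSV)
m=((hs[...,0]<8)|(hs[...,0]>172))&(hs[...,1]>150)&(hs[...,2]>120); m[:165]=0;m[190:]=0;m[:,:280]=0;m[:,300:]=0
v,u=np.nonzero(m); uv=[u.mean(),v.mean()]; print("tab scene",uv,len(u))
hs=cv2.cvtColor(im,cv2.COLOR_RGB2HSV)
m=((hs[...,0]<8)|(hs[...,0]>172))&(hs[...,1]>130); m[:130]=0;m[150:]=0;m[:,:220]=0;m[:,240:]=0
v,u=np.nonzero(m); ut=[u.mean(),v.mean()]
P,e=tri(c,ut,cs,uv); print("tab tri",P,e,tob(P))
m=(hs[...,0]>5)&(hs[...,0]<20)&(hs[...,1]>120); m[:,:140]=0;m[:,158:]=0;m[:175]=0;m[205:]=0
s=r.sense(); Rc=R.from_euler('xyz',s["tcp_rot"],degrees=True).as_matrix()
rv=R.from_matrix(Rt@Rc.T).as_rotvec(degrees=True); print("rotvec",rv,np.linalg.norm(rv))
for a in (60,):
  G=tow(a,0,160); print("target",G,"delta",G-s["tool_pos"])
E
```

```text
O [347.04932692   6.41908596  22.69443659] xh [ 0.8990583  -0.11610028  0.42215506] yh [ 0.12807198  0.99176488 -0.        ]
[[ 574.96368684  118.36566983  121.2802013 ]
 [ 540.37001366 -159.78547332  121.8923816 ]
 [ 329.76617089 -133.36920543   23.04935264]
 [ 365.65483801  145.89822144   22.96868958]]
[[ 233.5  140.2    0. ]
 [ 235.  -140.1    0. ]
 [   0.8 -140.9    0. ]
 [   0.6  140.7    0. ]]
tab [[ 200.3 -137.3    2. ]]
pointer [[ 109.4 -114.7   38. ]]
padTop [[101.1  25.3  35. ]]
padBot [[57.2 15.3 35. ]]
clampcentre [[83.  -4.4 37. ]]
barL [[105.2 124.3  38. ]]
barR [[ 105.6 -124.1   38. ]]
tab scene [np.float64(291.1290322580645), np.float64(176.90322580645162)] 31
tab tri [ 510.64630585 -155.83894808  104.43831071] 3.931363918797085 [[ 200.43001526 -139.96962942   -3.16447484]]
rotvec [ -6.75536534 -24.14416213  16.73118686] 30.14146876941724
target [334.00425518   8.10366689 193.06752217] delta [  86.98658567 -538.14426064  -37.26665712]
```

```bash
python3 -m inch '[0.007,-0.036,0.006,-0.45,-1.61,1.115,0,0.007,-0.036,0.006,-0.45,-1.61,1.115,0,0.007,-0.036,0.006,-0.45,-1.61,1.115,0,0.007,-0.036,0,-0.45,-1.61,1.115,0,0.007,-0.036,0,-0.45,-1.61,1.115,0,0.007,-0.036,0,-0.45,-1.61,1.115,0,0.007,-0.036,0,-0.45,-1.61,1.115,0]' && python3 -m inch '[0.007,-0.036,-0.005,-0.45,-1.61,1.115,0,0.007,-0.036,-0.005,-0.45,-1.61,1.115,0,0.007,-0.036,-0.007,-0.45,-1.61,1.115,0,0.007,-0.036,-0.007,-0.45,-1.61,1.115,0,0.007,-0.036,-0.007,-0.45,-1.61,1.115,0,0.007,-0.036,-0.007,-0.45,-1.61,1.115,0,0.007,-0.036,-0.007,-0.45,-1.61,1.115,0,0.007,-0.036,-0.014,-0.45,-1.61,1.115,0,0,0,0,0,0,0,0,0,0,0,0,0,0,0]'
python3 - <<'E'
from frame import *
c,im,d=shot("wrist"); np.savez("w1.npz",im=im,d=d); s=r.sense()
print(tob(np.array(s["tool_pos"])), R.from_matrix(Rt@R.from_euler('xyz',s["tcp_rot"],degrees=True).as_matrix().T).as_rotvec(degrees=True),s["time"],s["ft_force"])
print({k:c[k] for k in("p",)})
cv2.imwrite("pics/w1.png",cv2.resize(im,(800,600),interpolation=2)[:,:,::-1])
E
```

```text
time: 0.8
tool_pos: [296.2, 293.2, 248.8]
tcp_rot: [179.0, 11.7, 163.5]
ft_force: [0.6, 0.1, 0.9]
finger_gap: 85.5
time: 1.8
tool_pos: [403.8, 30.0, 189.3]
tcp_rot: [-178.3, 22.4, 172.4]
ft_force: [-0.3, -0.4, -0.3]
finger_gap: 85.4
[[118.97119112  31.79355482 129.15489211]] [ 1.21690845 -2.67292599  0.83869252] 1.85 [ 0.02209857 -0.71809969  0.0103691 ]
{'p': array([289.03080349,  48.28781669, 296.56808594])}
```

View pics/w1.png

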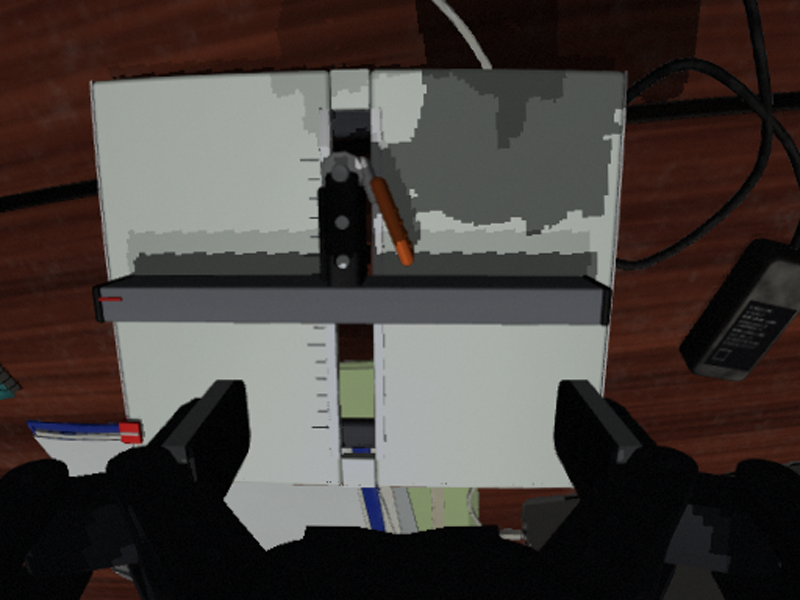

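The wrist view shows the tab at (130,432), the red pointer at (110,299), the clamp from x=320 to 368, and the paddle from (377,178) to (408,262), with the fingers clear above the board. I'll measure these points by colour.

```bash
cat > feat.py <<'E'
from frame import *
def red(im): 
    hs=cv2.cvtColor(im,cv2.COLOR_RGB2HSV); return (((hs[...,0]<6)|(hs[...,0]>173))&(hs[...,1]>120)&(hs[...,2]>60)).astype(np.uint8)
def blobs(m,mn=3):
    k,l,st,ce=cv2.connectedComponentsWithStats(m); return [(ce[i],st[i]) for i in range(1,k) if st[i][4]>=mn]
E
python3 - <<'E'
from feat import *
s=r.sense(); cw=cam("wrist"); z=np.load("w1.npz"); iw=z["im"];dw=z["d"]
for nm,cc,I in (("wrist",cw,iw),("top",c,im)):
    for ce,st in blobs(red(I)):
        q=[tob(onplane(cc,ce,o,n,h))[0].round(1) for h in (3,38)]
        if -20<q[0][0]<240 and -160<q[0][1]<150: print(nm,ce.round(1),st,q)
def tr(uw,ut): P,e=tri(cw,uw,c,ut); return tob(P)[0].round(1),round(e,1)
wb=[(ce,st) for ce,st in blobs(red(iw)) if ce[0]<100]; print(wb)
# clamp side edges, wrist px in 800-scale (row ~ 225), bar edges at left/mid/right
S=.64
for nm,p,h in (("clampL",(320,225),37),("clampR",(364,225),37),("padUp",(413,262),35),("padLow",(386,178),35),("barlo_l",(200,286),38),("barlo_r",(500,290),38),("barup_l",(200,321),38),("barup_r",(500,323),38),("slotL",(337,350),0),("slotR",(374,350),0),("boardbot",(200,75),0),("boardtop",(300,487),0)):
    print(nm,tob(onplane(cw,(np.array(p)+.5)*S-.5,o,n,h))[0].round(1))
for uv in ((130,276),(218,220),(218,270)): # depth check: tab?, clamp
    pass
u,v=[int(x) for x in (341*S,235*S)]; print("clamp top depth pt",tob(pts(cw,[[u,v]],[dw[v,u]])))
u,v=[int(x) for x in (200*S,304*S)]; print("bar top depth pt",tob(pts(cw,[[u,v]],[dw[v,u]])))
print(iw[266:288,72:94].tolist().__len__())
cv2.imwrite("pics/w1tab.png",np.hstack([cv2.resize(a,(400,400),interpolation=0) for a in (iw[262:292,67:97],iw[176:206,55:85])])[:,:,::-1])
E
```

```text
wrist [402.  180.3] [401 180   3   2   3] [array([108.9, 148. ,   3. ]), array([102.4, 133.5,  38. ])]
wrist [ 69.8 191. ] [ 63 190  15   3  42] [array([ 119.6, -139.1,    3. ]), array([ 111.8, -116.7,   38. ])]
wrist [ 82.9 276.5] [ 76 270  15  14 143] [array([ 202.1, -137.9,    3. ]), array([ 183.7, -115.7,   38. ])]
top [230.5 139.6] [227 136   7   8  34] [array([ 200.8, -139.2,    3. ]), array([ 208.2, -141.3,   38. ])]
[(array([ 69.83333333, 191.02380952]), array([ 63, 190,  15,   3,  42], dtype=int32)), (array([ 82.90909091, 276.4965035 ]), array([ 76, 270,  15,  14, 143], dtype=int32))]
clampL [ 76.8 -10.1  37. ]
clampR [76.8 10.2 37. ]
padUp [94.1 32.7 35. ]
padLow [55.7 20.3 35. ]
barlo_l [105.3 -69.1  38. ]
barlo_r [106.6  73.2  38. ]
barup_l [122.7 -70.6  38. ]
barup_r [122.5  73.9  38. ]
slotL [148.9  -9.9   0. ]
slotR [148.7  10.8   0. ]
boardbot [  1.4 -78.    0. ]
boardtop [236.6 -35.6   0. ]
clamp top depth pt [[81.17807694 -0.4294188  37.50931486]]
bar top depth pt [[113.64713654 -69.2672747   38.97863461]]
22
```

View pics/w1tab.png

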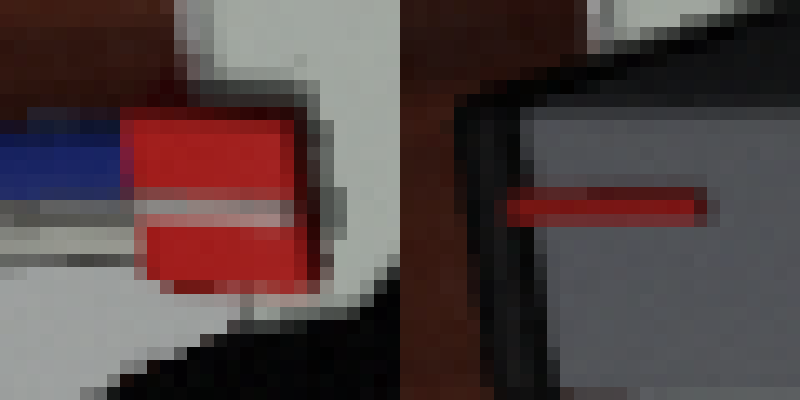

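Run:
```python
from feat import *
cw=cam("wrist"); z=np.load("w1.npz"); iw=z["im"];dw=z["d"]
def show(vs,us):
    for v in vs: print(v,[tuple(tob(pts(cw,[[u,v]],[dw[v,u]]))[0].round(1)) if dw[v,u]>0 else None for u in us])
print("tab"); show((272,275,277,281),(79,83,87)); print("board nearby"); show((262,270,200),(95,100,110))
print("pointer"); show((188,191,194),(66,70,75,80))
```

```text
tab
272 [(np.float64(196.4), np.float64(-139.7), np.float64(5.3)), (np.float64(196.9), np.float64(-136.3), np.float64(4.2)), (np.float64(196.5), np.float64(-132.0), np.float64(4.6))]
275 [(np.float64(200.1), np.float64(-140.8), np.float64(4.3)), (np.float64(199.5), np.float64(-136.3), np.float64(5.0)), (np.float64(199.1), np.float64(-131.9), np.float64(5.5))]
277 [(np.float64(201.5), np.float64(-140.4), np.float64(5.5)), (np.float64(201.9), np.float64(-136.9), np.float64(4.5)), (np.float64(201.2), np.float64(-132.3), np.float64(5.3))]
281 [(np.float64(205.9), np.float64(-141.3), np.float64(5.1)), (np.float64(206.2), np.float64(-137.7), np.float64(4.3)), (np.float64(205.8), np.float64(-133.4), np.float64(4.5))]
board nearby
262 [(np.float64(188.0), np.float64(-125.0), np.float64(0.4)), (np.float64(187.1), np.float64(-119.2), np.float64(1.8)), (np.float64(186.8), np.float64(-109.4), np.float64(1.7))]
270 [(np.float64(196.2), np.float64(-126.2), np.float64(0.3)), (np.float64(195.4), np.float64(-120.4), np.float64(1.6)), (np.float64(113.5), np.float64(-23.5), np.float64(165.5))]
200 [(np
[... 201 characters left out ...]
), np.float64(-120.0), np.float64(37.5)), (np.float64(109.3), np.float64(-115.9), np.float64(38.7)), (np.float64(109.4), np.float64(-112.0), np.float64(38.1)), (np.float64(109.0), np.float64(-106.7), np.float64(40.0))]
191 [(np.float64(111.6), np.float64(-119.3), np.float64(39.1)), (np.float64(111.4), np.float64(-115.6), np.float64(39.6)), (np.float64(111.5), np.float64(-111.6), np.float64(39.3)), (np.float64(111.7), np.float64(-108.0), np.float64(38.4))]
194 [(np.float64(114.1), np.float64(-120.1), np.float64(38.3)), (np.float64(114.2), np.float64(-117.0), np.float64(37.8)), (np.float64(114.1), np.float64(-112.7), np.float64(38.1)), (np.float64(114.0), np.float64(-108.3), np.float64(38.4))]
```

```bash
cat > go.py <<'E'
from frame import *; import sys
def st():
    s=r.sense(); Rc=R.from_euler('xyz',s["tcp_rot"],degrees=True).as_matrix(); f=np.array(s["ft_force"])
    print("t",round(s["time"],2),"abh",tob(np.array(s["tool_pos"]))[0].round(2),"F(slope,left,out)",np.array([f@xh,f@yh,f@n]).round(1),"gap",round(s["finger_gap"],1),"roterr",R.from_matrix(Rt@Rc.T).as_rotvec(degrees=True).round(2)); return s
if __name__=="__main__":
    s=st(); p=np.array(s["tool_pos"])
    for a in sys.argv[1:]:
        q=tow(*eval(a)); print(a,"delta m",((q-p)/1000).round(4)); p=q
E
python3 go.py 85,2.5,70 85,2.5,6
```

```text
t 1.85 abh [118.97  31.79 129.15] F(slope,left,out) [ 0.1 -0.7 -0. ] gap 85.4 roterr [ 1.22 -2.67  0.84]
85,2.5,70 delta m [-0.0095 -0.0283 -0.068 ]
85,2.5,6 delta m [ 0.0268 -0.0035 -0.058 ]
```

```bash
python3 -m inch '[-0.002,-0.007,-0.017,0.3,-0.67,0.21,0,-0.002,-0.007,-0.017,0.3,-0.67,0.21,0,-0.002,-0.007,-0.017,0.3,-0.67,0.21,0,-0.002,-0.007,-0.017,0.3,-0.67,0.21,0,0,0,0,0,0,0,0,0,0,0,0,0,0,0]'; python3 go.py 85,2.5,70 85,2.5,6
```

```text
time: 2.45
tool_pos: [413.6, 6.9, 136.4]
tcp_rot: [-179.7, 23.9, 172.8]
ft_force: [0.2, 0.7, -0.7]
finger_gap: 85.4
t 2.45 abh [107.75   9.04  75.26] F(slope,left,out) [-0.2  0.7 -0.7] gap 85.4 roterr [ 0.14 -1.11 -0.06]
85,2.5,70 delta m [-0.0191 -0.0041 -0.0144]
85,2.5,6 delta m [ 0.0268 -0.0035 -0.058 ]
```

```bash
python3 -m inch '[-0.005,-0.001,-0.003,0,0,0,0,-0.005,-0.001,-0.003,0,0,0,0,-0.005,-0.001,-0.004,0,0,0,0,-0.004,-0.001,-0.004,0,0,0,0,0,0,0,0,0,0,0]'; python3 go.py 85,2.5,70 85,2.5,6
```

```text
time: 2.95
tool_pos: [407.9, 3.0, 133.3]
tcp_rot: [-179.5, 22.9, 172.7]
ft_force: [-0.1, -0.2, -0.3]
finger_gap: 85.7
t 2.95 abh [101.79   4.41  74.58] F(slope,left,out) [-0.2 -0.2 -0.3] gap 85.7 roterr [ 0.18 -2.12  0.11]
85,2.5,70 delta m [-0.0134 -0.0002 -0.0112]
85,2.5,6 delta m [ 0.0268 -0.0035 -0.058 ]
```

```bash
python3 -c "
from h import *
s=r.sense(); print(s['joint_pos'].round(1), s['qd'].round(2), [k for k in dir(r) if k[0]!='_'])"
```

```text
[ -5.9 -51.1 143.1  -1.1  65.2 -88.2] [-0.04  0.03 -0.04 -0.   -0.29  0.15] ['PlanningError', 'get_calibration', 'grip_point_offset', 'hand_in', 'sense', 'snapshot']
```

Joints 2 and 3 are at their folded limits, so the full tilt is out of reach this close in. I'll come in less tilted and correct the tilt further up the slope.

```bash
python3 -m inch '[0,0,0,0.5,4,0,0,0,0,0,0.5,4,0,0,-0.003,-0.0,-0.006,0,0,0,0,-0.003,-0.0,-0.007,0,0,0,0,-0.003,-0.001,-0.007,0,0,0,0,0,0,0,0,0,0,0]'; python3 go.py 86,2.5,50 86,2.5,8
```

```text
time: 3.55
tool_pos: [397.4, 2.2, 111.5]
tcp_rot: [-179.5, 14.8, 172.7]
ft_force: [-0.9, -0.1, 0.2]
finger_gap: 85.4
t 3.55 abh [83.27  2.22 59.14] F(slope,left,out) [-0.7 -0.2  0.5] gap 85.4 roterr [ -0.82 -10.16   0.07]
86,2.5,50 delta m [ 0.0063 -0.0005 -0.0071]
86,2.5,8 delta m [ 0.0176 -0.0023 -0.0381]
```

```bash
python3 -m inch '[0.005,-0.0005,-0.009,-0.2,0,0,0,0.005,-0.0005,-0.009,-0.2,0,0,0,0.005,-0.0006,-0.009,-0.2,0,0,0,0.005,-0.0006,-0.009,-0.2,0,0,0,0.004,-0.0006,-0.009,0,0,0,0,0,0,0,0,0,0,0]'; python3 go.py 93.7,2.5,8
python3 - <<'E'
from feat import *
c2,i2,d2=shot("wrist"); np.savez("w2.npz",im=i2,d=d2)
cv2.imwrite("pics/w2.png",i2[:,:,::-1])
E
```

```text
time: 4.15
tool_pos: [422.2, -0.6, 67.4]
tcp_rot: [-178.7, 14.9, 173.0]
ft_force: [-0.3, -0.3, -0.3]
finger_gap: 85.1
t 4.15 abh [87.27  2.63  8.63] F(slope,left,out) [-0.4 -0.3 -0.2] gap 85.1 roterr [ -0.02 -10.14   0.13]
93.7,2.5,8 delta m [ 0.006  -0.0009  0.0021]
```

View pics/w2.png

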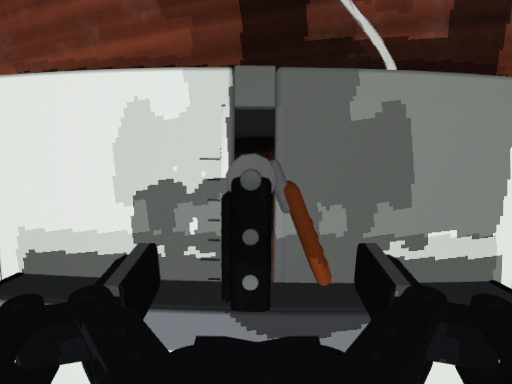

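The fingers straddle the clamp and the open paddle, below the bar, with the paddle end at (325,280) and the left finger pad at about (360,265). Next I square the tool to the board and start pushing up.

```bash
python3 -m inch '[0.001,0,0.0005,-0.65,-5,0,0,0.001,0,0.0005,-0.65,-5,0,0,0.002,0,0.001,0,0,0,0,0,0,0,0,0,0,0]'; python3 go.py 93.7,2.5,7 183.5,2.5,7
```

```text
time: 4.6
tool_pos: [442.4, 1.0, 75.5]
tcp_rot: [-178.4, 24.1, 173.0]
ft_force: [-1.5, 0.2, -0.8]
finger_gap: 85.4
t 4.6 abh [108.62   6.79   7.7 ] F(slope,left,out) [-1.7 -0.  -0.1] gap 85.4 roterr [ 1.31 -1.03  0.32]
93.7,2.5,7 delta m [-0.0137 -0.0026 -0.0069]
183.5,2.5,7 delta m [ 0.0807 -0.0104  0.0379]
```

```bash
python3 -m inch '[0.009,-0.002,0.0042,0.26,-0.2,0.06,0,0.009,-0.002,0.0042,0.26,-0.2,0.06,0,0.009,-0.002,0.0042,0.26,-0.2,0.06,0,0.009,-0.002,0.0042,0.26,-0.2,0.06,0,0.009,-0.002,0.0042,0.26,-0.2,0.06,0,0,0,0,0,0,0,0,0,0,0,0,0,0,0]'; python3 go.py 175,2.5,7 183.5,2.5,7
```

```text
time: 5.3
tool_pos: [487.8, -9.6, 96.2]
tcp_rot: [-180.0, 25.0, 172.6]
ft_force: [-2.2, 0.6, 0.4]
finger_gap: 85.2
t 5.3 abh [159.46   2.16   6.82] F(slope,left,out) [-1.9  0.4  1.3] gap 85.2 roterr [ 0.04 -0.01  0.07]
175,2.5,7 delta m [ 0.0139 -0.0015  0.0067]
183.5,2.5,7 delta m [ 0.0076 -0.001   0.0036]
```

```bash
python3 -m inch '[0.005,-0.0006,0.0024,0,0,0,0,0.005,-0.0006,0.0024,0,0,0,0,0.005,-0.0006,0.0024,0,0,0,0,0.005,-0.0006,0.0024,0,0,0,0,0,0,0,0,0,0,0,0,0,0,0,0,0,0]'; python3 go.py 183.5,2.5,7
python3 - <<'E'
from feat import *
cv=[]
for nm in ("top","scene","wrist"):
    cc,I,D=shot(nm); np.savez(nm+"3.npz",im=I,d=D)
    if nm=="wrist": cv2.imwrite("pics/w3.png",I[:,:,::-1]); continue
    uv=proj(cc,tow(200,-128,10))[0].astype(int); 
    k=22; J=I[uv[1]-k:uv[1]+k,uv[0]-k:uv[0]+k]; cv.append(cv2.resize(J,(396,396),interpolation=0)); print(nm,uv-k)
cv2.imwrite("pics/tabs3.png",np.hstack(cv)[:,:,::-1])
E
```

```text
time: 5.9
tool_pos: [508.0, -11.6, 106.1]
tcp_rot: [-180.0, 25.0, 172.6]
ft_force: [-1.2, -0.1, 0.0]
finger_gap: 85.3
t 5.9 abh [182.02   2.76   7.19] F(slope,left,out) [-1.1 -0.3  0.6] gap 85.3 roterr [0.03 0.04 0.04]
183.5,2.5,7 delta m [ 0.0014 -0.0004  0.0005]
top [202 118]
scene [264 149]
```

View pics/tabs3.png

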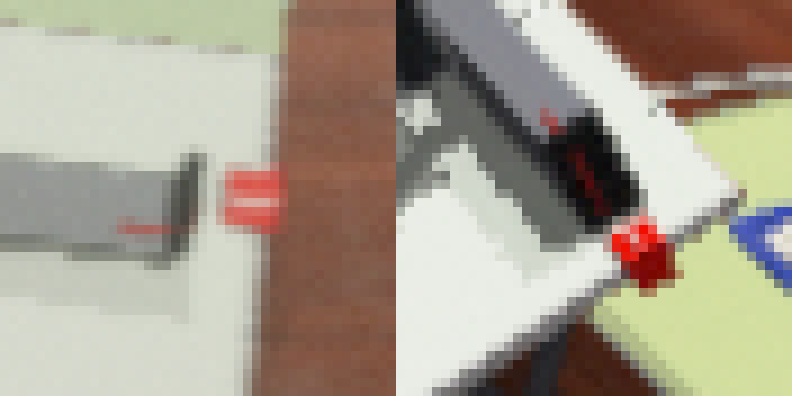

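View pics/w3.png

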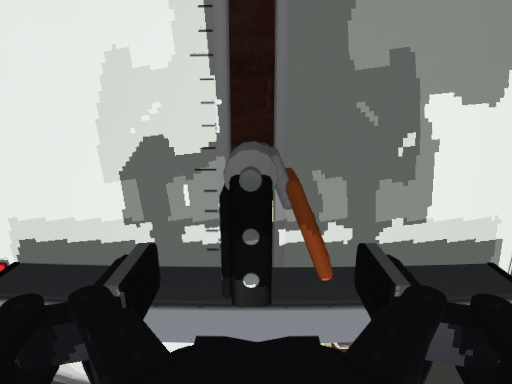

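The top crop shows the tab line at crop (252,201) and the pointer line at (150,229). The scene crop shows the pointer running down the bar's end face from (547,118) to (602,212), with the tab line at (634,240). The wrist view shows the bar carried by both fingers and the paddle still open.

Run:
```python
from feat import *
ct,cs=cam("top"),cam("scene")
f=lambda p,o0:(np.array(p)+.5)/9-.5+o0
T=[202,118]; S=[264,149]
B=lambda cc,uv,h: tob(onplane(cc,uv,o,n,h))[0].round(1)
for h in (3,4,5): print("tab top",h,B(ct,f((252,201),T),h)," scene",B(cs,f((634-396,240),S),h))
print("ptr top",B(ct,f((150,229),T),38), "scene top-of-line",B(cs,f((549-396,122),S),38))
# end face plane b=-124: intersect
def onb(cc,uv,b):
    q=ray(cc,uv)[0]; t=((tow(0,b,0)-cc["p"])@yh)/(q@yh); return tob(cc["p"]+q*t)[0].round(1)
for p in ((575-396,160),(590-396,188),(600-396,210)): print("scene end face",onb(cs,f(p,S),-124))
print("board corner check top TR",B(ct,f((272,52),T),0)," scene TR",B(cs,f((738-396,190),S),0))
# top: pointer & tab before in top0
print("before: ptr top0",tob(onplane(c,crop((495,338)),o,n,38)).round(1),"tab",tob(onplane(c,crop((560,160)),o,n,4)).round(1))
# bar lower edge from wrist3 depth
z=np.load("wrist3.npz"); cw=cam("wrist"); I,D=z["im"],z["d"]
for u in (200,): pass
for u in (190,300,340):
    col=cv2.cvtColor(I,cv2.COLOR_RGB2GRAY)[285:330,u]; print(u,[int(x) for x in col])
    for v in (312,318): print(v,tob(pts(cw,[[u,v]],[D[v,u]]))[0].round(1))
    for v in (305.5,): print("edge38",B(cw,(u,v),38))
```

```text
tab top 3 [ 199.9 -137.3    3. ]  scene [ 201.7 -140.5    3. ]
tab top 4 [ 200.2 -137.3    4. ]  scene [ 201.5 -141.7    4. ]
tab top 5 [ 200.4 -137.4    5. ]  scene [ 201.4 -143.     5. ]
ptr top [ 198.2 -117.    38. ] scene top-of-line [ 199.4 -118.7   38. ]
scene end face [ 200.1 -124.    25.7]
scene end face [ 200.1 -124.    14.4]
scene end face [ 199.6 -124.     5.7]
board corner check top TR [ 234.9 -138.3    0. ]  scene TR [ 234.1 -143.7    0. ]
before: ptr top0 [[ 109.4 -114.7   38. ]] tab [[ 200.7 -137.4    4. ]]
190 [36, 34, 36, 37, 37, 36, 37, 36, 37, 36, 36, 35, 36, 35, 37, 40, 43, 46, 38, 34, 39, 53, 71, 89, 105, 122, 131, 129, 130, 130, 130, 130, 130, 130, 129, 130, 129, 130, 131, 131, 130, 130, 130, 129, 131]
312 [195.  -25.3  37.7]
318 [197.8 -25.5  37.8]
edge38 [191.8 -25.1  38. ]
300 [36, 36, 36, 37, 36, 35, 35, 36, 36, 37, 37, 37, 36, 36, 37, 38, 42, 44, 40, 33, 37, 49, 66, 81, 100, 117, 130, 131, 130, 128, 129, 130, 130, 129, 131, 128, 129, 130, 130, 130, 130, 129, 132, 130, 130]
312 [194.5  18.3  38.2]
318 [196.8  18.3  38.9]
edge38 [191.6  18.2  38. ]
340 [35, 37, 36, 35, 37, 36, 35, 36, 35, 35, 34, 35, 34, 36, 39, 38, 43, 44, 38, 35, 42, 58, 74, 91, 109, 124, 132, 130, 131, 130, 129, 129, 129, 131, 131, 129, 132, 129, 130, 130, 131, 130, 131, 131, 131]
312 [194.9  34.3  37.9]
318 [198.4  34.8  37.1]
edge38 [191.9  34.1  38. ]
```

```bash
python3 - <<'E'
from feat import *
z=np.load("wrist3.npz"); cw=cam("wrist"); I,D=z["im"],z["d"]
B=lambda uv,h: tob(onplane(cw,uv,o,n,h))[0].round(1)
g=cv2.cvtColor(I,cv2.COLOR_RGB2GRAY)
for v in (200,215,225): print(v,[int(x) for x in g[v,214:284]])
for v in (215,):
    print("rest outer",B((221.5,v),35),"clamp R side",B((231.5,v),37),"clamp L side",B((272,v),37),"slot",B((228,100),0),B((276,100),0))
    for u in (225,235,250,265): print(u,tob(pts(cw,[[u,v]],[D[v,u]]))[0].round(1))
# finger inner faces, pad tips at right/left  ; bolts
print("bolts",B((250.5,180),37),B((250.5,237),37),B((251,281),37))
tc=proj(cw,np.array(r.sense()["tool_pos"]))[0]; print("tcp px",tc)
m=g<12; print("finger mid in image, rows 265:",[ (np.nonzero(g[v,100:160]>0)[0][[0,-1]]).tolist() for v in (255,)])
E
python3 -m inch '[0.0009,-0.0001,0.0004,0,0,0,0,0.0009,-0.0002,0.0004,0,0,0,0,0,0,0,0,0,0,0]'; python3 go.py
```

```text
200 [136, 136, 136, 136, 135, 75, 7, 8, 10, 8, 12, 13, 9, 11, 8, 4, 6, 6, 7, 7, 8, 3, 6, 7, 10, 10, 8, 7, 10, 7, 8, 9, 6, 7, 9, 11, 10, 9, 7, 9, 8, 7, 10, 8, 9, 9, 8, 10, 8, 8, 11, 8, 8, 6, 9, 8, 7, 10, 85, 90, 88, 122, 131, 132, 131, 124, 88, 77, 80, 82]
215 [135, 136, 135, 136, 136, 95, 37, 14, 12, 11, 13, 11, 13, 10, 8, 7, 4, 7, 9, 8, 7, 10, 7, 10, 6, 7, 8, 8, 10, 10, 8, 9, 9, 7, 7, 8, 8, 11, 10, 11, 9, 8, 9, 8, 9, 9, 7, 10, 11, 11, 8, 6, 8, 12, 8, 6, 5, 7, 177, 133, 86, 122, 131, 131, 132, 132, 133, 132, 130, 127]
225 [97, 97, 98, 95, 96, 83, 43, 7, 7, 10, 9, 11, 8, 9, 10, 4, 5, 7, 9, 5, 7, 10, 6, 9, 8, 9, 5, 8, 9, 6, 8, 8, 8, 6, 6, 9, 12, 9, 8, 12, 8, 10, 11, 7, 9, 7, 11, 5, 6, 8, 10, 7, 7, 8, 5, 7, 9, 7, 39, 69, 82, 91, 91, 92, 92, 92, 92, 92, 91, 89]
rest outer [155.1 -11.7  35. ] clamp R side [154.4  -7.9  37. ] clamp L side [154.4   6.7  37. ] slot [113.8 -11.4   0. ] [113.9   9.7   0. ]
225 [155.2 -10.5  34.5]
235 [154.2  -6.6  37.5]
250 [154.6  -1.2  36.2]
265 [154.5   4.2  36.5]
bolts [141.4  -0.9  37. ] [162.9  -1.1  37. ] [181.2  -1.   37. ]
tcp px [260.03754351 249.02873538]
finger mid in image, rows 265: [[0, 59]]
time: 6.35
tool_pos: [509.5, -11.8, 106.5]
tcp_rot: [-180.0, 25.0, 172.6]
ft_force: [-1.6, 0.7, -0.5]
finger_gap: 86.0
t 6.35 abh [183.59   2.73   6.97] F(slope,left,out) [-1.7  0.5  0.3] gap 86.0 roterr [0.01 0.02 0.04]
```

```bash
python3 -m inch '[0.0003,-0.0016,0.0003,0,0,0,0,0,0,0,0,0,0,60,0,0,0,0,0,0,90,0,0,0,0,0,0,90]' 40; python3 go.py 184,1.2,7
python3 - <<'E'
from feat import *
for nm in ("top","scene"):
    cc,I,D=shot(nm); np.savez(nm+"4.npz",im=I,d=D)
# subpixel: red lines, top
def f(nm,box):
    I=np.load(nm)["im"].astype(float); x0,x1,y0,y1=box; J=I[y0:y1,x0:x1]
    w=np.clip(J[...,0]-np.maximum(J[...,1],J[...,2])-25,0,None); v,u=np.mgrid[y0:y1,x0:x1]; 
    return np.array([(u*w).sum(),(v*w).sum()])/w.sum(), w.sum()
c=cam("top"); B=lambda uv,h: tob(onplane(c,uv,o,n,h))[0].round(2)
for k in ("top3.npz","top4.npz"):
    p,wp=f(k,(211,222,136,150)); t,wt=f(k,(225,236,134,148)); print(k,p.round(2),wp,t.round(2),"ptr",B(p,38),"tab centre",B(t,4))
E
```

```text
time: 6.75
tool_pos: [509.9, -13.2, 107.0]
tcp_rot: [180.0, 25.0, 172.6]
ft_force: [-2.0, 2.7, 1.4]
finger_gap: 55.2
t 6.75 abh [184.29   1.4    7.16] F(slope,left,out) [-1.6  2.4  2.2] gap 55.2 roterr [-0.01  0.03  0.04]
184,1.2,7 delta m [-0.0002 -0.0002 -0.0003]
top3.npz [217.6 143. ] 177.0 [230.82 139.78] ptr [ 198.04 -115.71   38.  ] tab centre [ 200.7  -139.98    4.  ]
top4.npz [217.87 142.  ] 161.0 [230.84 139.77] ptr [ 200.17 -116.08   38.  ] tab centre [ 200.73 -140.02    4.  ]
```

```bash
cat > sc.py <<'E'
from feat import *
import sys
cs=cam("scene")
def onb(uv,b):
    q=ray(cs,uv); t=((tow(0,b,0)-cs["p"])@yh)/(q@yh); return tob(cs["p"]+q*t[:,None])
def run(k):
    I=np.load(k)["im"].astype(float); x0,y0=264,149
    J=I[y0:y0+44,x0:x0+44]; w=np.clip(J[...,0]-np.maximum(J[...,1],J[...,2])-20,0,None)
    v,u=np.mgrid[y0:y0+44,x0:x0+44]
    tabm=(w>100); lab=cv2.connectedComponentsWithStats(tabm.astype(np.uint8)); 
    P=onb(np.c_[u.ravel(),v.ravel()],-124); a,h=P[:,0],P[:,2]
    ww=w.ravel()*((h>8)&(h<34)&(a>190)&(a<210)); print(k,"end-face line a",round((a*ww).sum()/ww.sum(),2),"weight",ww.sum(), "by h",[round((a*q).sum()/max(q.sum(),1),1) for q in (ww*(h<20),ww*(h>=20))])
    # white line on tab: bright, all channels, surrounded by red
    Q=tob(onplane(cs,np.c_[u.ravel(),v.ravel()],o,n,4)); g=np.minimum(J[...,1],J[...,2]).ravel(); rd=w.ravel()
    m=(Q[:,1]<-131)&(Q[:,1]>-147)&(Q[:,0]>190)&(Q[:,0]<212)
    for i in np.nonzero(m)[0]:
        if J.reshape(-1,3)[i,0]>190: print("   ",Q[i,:2].round(1),J.reshape(-1,3)[i].astype(int))
for k in sys.argv[1:]: run(k)
E
python3 sc.py scene3.npz scene4.npz
```

```text
scene3.npz end-face line a 200.57 weight 215.0 by h [np.float64(200.6), np.float64(200.5)]
    [ 210.9 -135.3] [226 230 222]
    [ 205.4 -134.2] [213 161 151]
    [ 207.3 -136.4] [236 127 117]
    [ 209.2 -138.7] [217 175 165]
    [ 211.1 -140.9] [234 238 230]
    [ 199.8 -133.1] [225 187 176]
    [ 201.7 -135.4] [233 165 157]
    [ 203.6 -137.6] [239  97  92]
    [ 205.6 -139.8] [241  14   0]
    [ 207.5 -142. ] [243  79  71]
    [ 209.4 -144.3] [236 222 212]
    [ 211.3 -146.5] [216 218 209]
    [ 198.  -136.5] [243  30  13]
    [ 200.  -138.8] [222  61  56]
    [ 201.9 -141. ] [227 159 151]
    [ 203.8 -143.2] [242  46  36]
    [ 205.8 -145.4] [233  24  11]
    [ 190.5 -133.2] [221 225 217]
    [ 192.5 -135.4] [230 233 225]
    [ 196.3 -139.9] [228  31  21]
    [ 198.3 -142.1] [237  15   0]
    [ 200.2 -144.3] [204  66  61]
    [ 202.1 -146.6] [227  67  60]
    [ 190.8 -138.8] [232 236 229]
    [ 192.7 -141.1] [215 219 208]
    [ 196.6 -145.5] [229  24  14]
    [ 191.  -144.4] [231 233 227]
    [ 193.  -146.6] [196 196 190]
scene4.npz end-face line a 202.89 weight 192.0 by h [np.f
[... 251 characters left out ...]
137.6] [239  99  92]
    [ 205.6 -139.8] [241  11   0]
    [ 207.5 -142. ] [243  79  70]
    [ 209.4 -144.3] [236 221 212]
    [ 211.3 -146.5] [215 219 210]
    [ 198.  -136.5] [244  36  23]
    [ 200.  -138.8] [223  63  58]
    [ 201.9 -141. ] [227 158 152]
    [ 203.8 -143.2] [240  39  28]
    [ 205.8 -145.4] [234  29  19]
    [ 190.5 -133.2] [219 223 214]
    [ 192.5 -135.4] [230 233 226]
    [ 196.3 -139.9] [228  27  18]
    [ 198.3 -142.1] [238  23   9]
    [ 200.2 -144.3] [205  66  63]
    [ 202.1 -146.6] [226  65  60]
    [ 190.8 -138.8] [232 236 228]
    [ 192.7 -141.1] [216 220 209]
    [ 196.6 -145.5] [229  23  15]
    [ 191.  -144.4] [231 233 227]
    [ 193.  -146.6] [195 196 189]
```

The estimates agree to within about half a millimetre, apart from one weak scene estimate at +1. Next I close on the lever while holding position.

```bash
python3 -m inch '[0,0,0,0,0,0,120,0,0,0,0,0,0,130,0,0,0,0,0,0,140]' 40; python3 go.py; python3 -m inch '[0,0,0,0,0,0,150,0,0,0,0,0,0,155,0,0,0,0,0,0,155]' 40; python3 go.py
```

```text
time: 7.15
tool_pos: [509.7, -13.6, 106.7]
tcp_rot: [-180.0, 25.0, 172.6]
ft_force: [-2.2, 1.6, 1.0]
finger_gap: 38.4
t 7.15 abh [184.08   0.96   6.99] F(slope,left,out) [-1.7  1.3  1.9] gap 38.4 roterr [0.04 0.   0.04]
time: 7.45
tool_pos: [509.7, -13.6, 106.7]
tcp_rot: [-180.0, 25.0, 172.6]
ft_force: [-2.5, 1.1, 0.3]
finger_gap: 33.5
t 7.45 abh [184.02   1.02   6.97] F(slope,left,out) [-2.2  0.7  1.4] gap 33.5 roterr [ 0.03 -0.    0.04]
```

```bash
python3 -m inch '[0,0,0,0,0,0,165,0,0,0,0,0,0,165]' 40; python3 go.py; python3 -m inch '[0,0,0,0,0,0,175,0,0,0,0,0,0,185,0,0,0,0,0,0,185]' 40; python3 go.py
```

```text
time: 7.65
tool_pos: [509.7, -13.3, 106.7]
tcp_rot: [-180.0, 25.0, 172.6]
ft_force: [-1.6, 2.2, 0.5]
finger_gap: 30.0
t 7.65 abh [183.95   1.26   6.97] F(slope,left,out) [-1.5  2.   1.2] gap 30.0 roterr [ 0.   -0.01  0.04]
time: 7.95
tool_pos: [510.2, -12.5, 107.3]
tcp_rot: [179.9, 25.0, 172.6]
ft_force: [-3.2, 8.0, 4.8]
finger_gap: 25.6
t 7.95 abh [184.6    2.16   7.4 ] F(slope,left,out) [-1.7  7.6  6.1] gap 25.6 roterr [-0.09  0.07  0.03]
```

```bash
python3 -m inch '[0,0,0,0,0,0,200,0,0,0,0,0,0,255,0,0,0,0,0,0,255]' 40; python3 go.py
python3 - <<'E'
from feat import *
for nm in ("wrist","top","scene"):
    cc,I,D=shot(nm); np.savez(nm+"5.npz",im=I,d=D)
    if nm=="wrist": W=I[140:330,150:350]
    if nm=="top": T=I[118:162,202:246]
cv2.imwrite("pics/p5.png",np.hstack([cv2.resize(W,(400,380),interpolation=2),cv2.resize(T,(380,380),interpolation=0)])[:,:,::-1])
E
python3 sc.py scene5.npz | head -1
```

```text
time: 8.25
tool_pos: [510.2, -12.5, 107.3]
tcp_rot: [179.9, 25.0, 172.6]
ft_force: [-3.1, 8.2, 4.5]
finger_gap: 25.9
t 8.25 abh [184.59   2.17   7.39] F(slope,left,out) [-1.8  7.7  5.8] gap 25.9 roterr [-0.09  0.07  0.03]
scene5.npz end-face line a 203.13 weight 175.0 by h [np.float64(203.3), np.float64(203.0)]
```

View pics/p5.png

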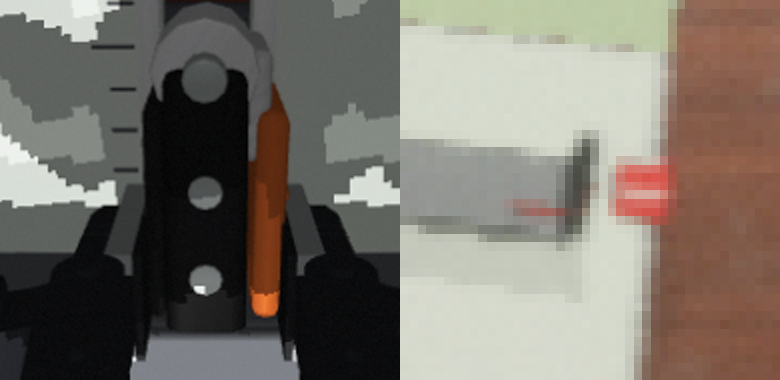

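Lever is shut flat along the clamp, with a pad on each side. In the top crop the pointer is at (545,211) and the tab line at (645,193). I'll work out the remaining offset.

Run:
```python
from feat import *
c=cam("top"); B=lambda uv,h: tob(onplane(c,uv,o,n,h))[0].round(2)
f=lambda p,s:(np.array(p)+.5)/s-.5+[202,118]
print("eye now ptr",B(f((145,211),8.636),38),"tab",B(f((245,193.5),8.636),4))
def col(nm,xs,y0,y1,tab):
    I=np.load(nm)["im"].astype(float); out=[]
    for x in xs:
        J=I[y0:y1,x]; red=J[:,0]-(J[:,1]+J[:,2])/2; red-=np.median(red) if not tab else 0
        w=np.clip(red,0,None) if not tab else None
        if tab:  # dip of redness between the two red halves
            k=np.arange(len(red)); i=k[2:-2][np.argmin(red[2:-2])]; w=np.clip(red.max()-red,0,None); w=w*(abs(k-i)<=1)
        out.append((w*np.arange(y0,y1)).sum()/w.sum())
    return np.mean(xs),np.mean(out),np.round(out,2)
for k in ("top3.npz","top4.npz","top5.npz"):
    p=col(k,range(216,219),139,147,0); t=col(k,range(228,232),136,144,1)
    print(k,p,t,"ptr",B(p[:2],38),"tab",B(t[:2],4))
# wrist: bar lower edge (h=38) in frames 3 and 5, pointer = edge+6
for k,a in (("wrist3.npz",182.02),("wrist5.npz",184.59)):
    g=cv2.cvtColor(np.load(k)["im"],cv2.COLOR_RGB2GRAY).astype(int)
    print(k,[int(np.argmax(g[290:330,u]>85))+290 for u in (185,190,300,320)])
```

```text
eye now ptr [ 200.31 -117.05   38.  ] tab [ 200.09 -138.14    4.  ]
top3.npz (np.float64(217.0), np.float64(143.01680692366563), array([142.88, 143.06, 143.11])) (np.float64(229.5), np.float64(139.98214548400446), array([139.88, 139.99, 140.04, 140.03])) ptr [ 197.85 -114.49   38.  ] tab [ 199.94 -137.25    4.  ]
top4.npz (np.float64(217.0), np.float64(141.90469399881164), array([141.8 , 141.91, 142.01])) (np.float64(229.5), np.float64(139.97763469369255), array([139.86, 139.98, 140.02, 140.04])) ptr [ 200.15 -114.29   38.  ] tab [ 199.95 -137.25    4.  ]
top5.npz (np.float64(217.0), np.float64(141.76405336701154), array([141.64, 141.78, 141.87])) (np.float64(229.5), np.float64(139.97498989464026), array([139.85, 139.96, 140.04, 140.06])) ptr [ 200.45 -114.26   38.  ] tab [ 199.96 -137.25    4.  ]
wrist3.npz [308, 308, 309, 309]
wrist5.npz [290, 290, 290, 290]
```

```bash
python3 -m inch '[0,0.0005,0,0,0,0,255,0,0,0,0,0,0,255,0,0,0,0,0,0,255]'; python3 go.py
python3 - <<'E'
from h import *
print(r.hand_in()); s=r.sense(); print(s["time"],s["finger_gap"],s["ft_force"])
E
```

```text
time: 8.7
tool_pos: [510.2, -12.4, 107.3]
tcp_rot: [179.9, 25.0, 172.6]
ft_force: [-3.3, 5.6, 4.3]
finger_gap: 26.0
t 8.7 abh [184.57   2.18   7.39] F(slope,left,out) [-1.8  5.2  5.5] gap 26.0 roterr [-0.04  0.06  0.04]
the job is handed in; nothing more can be done
None
the job is handed in; nothing more can be done
```

I pushed the ledge up about 90 mm with the open fingers until its pointer met the tab's white line. I then squeezed the cam lever shut at 40 N while holding the ledge there. I handed in at 8.7 s of the 35 s allowed, with the lever and thumb rest still pinched.

**Lever:** the last wrist view shows the paddle flat along the clamp with a pad on each side. The gap held steady at 25.9–26.0 mm, slightly under the nominal 27.5 mm, and I did not explain that difference. The arm held its place as the cam shut, moving only 0.5 mm up the slope.

**Forces:** the last reading was about 8 N in all: 1.8 N down the slope, 5 N to the left and 5.5 N out of the board. The sideways part is there because the grip sits slightly off centre.

**Pointer against tab:** the cameras agree only to about 1 mm. The top view puts the pointer 0.5 mm high, the wrist estimate puts it level, and the scene view puts it 0.5–1 mm high.

**Tab, notebook and note pad:** the tab stayed in place in the top view, within 0.05 mm from before the final push until after clamping. The arm stayed clear of the notebook and note pad, but I did not measure either again at the end.

**On the way:** the arm met its inner reach limits (joints 2 and 3) near the stand, so the fingers went in less tilted. When I squared the tool afterwards, it slid up the slope and started the lift about 20 mm early. This did no harm.

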